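# Line up core bits by diameter on the laser-marking carrier

## Task

Load the laser-marking carrier with the four diamond core bits: stand one on the middle of each black pad in order of barrel diameter, the smallest next to the upright steel stop and the widest at the other end. Keep them upright, crown down as they are now, set each down gently without dropping or toppling it, and leave the packed green carton where it is.

Things in the scene. Friction and masses are not known exactly. Their poses are not given: they have to be found in the camera images.
- bit_a: The smallest of four loose steel core drill bits, told apart by barrel diameter: 28 mm. Stands upright, crown (ring of dark segments) down: round barrel 45 mm tall, on it a coaxial round hub, 22 mm across, 30 mm tall (75 mm in all), the same on all four, to grip from above. Under 0.6 kg. Origin: centre of the underside; z up its axis.
- bit_b: The second smallest of four loose steel core drill bits, told apart by barrel diameter: 38 mm. Stands upright, crown (ring of dark segments) down: round barrel 45 mm tall, on it a coaxial round hub, 22 mm across, 30 mm tall (75 mm in all), the same on all four, to grip from above. Under 0.6 kg. Origin: centre of the underside; z up its axis.
- bit_c: The second widest of four loose steel core drill bits, told apart by barrel diameter: 50 mm. Stands upright, crown (ring of dark segments) down: round barrel 45 mm tall, on it a coaxial round hub, 22 mm across, 30 mm tall (75 mm in all), the same on all four, to grip from above. Under 0.6 kg. Origin: centre of the underside; z up its axis.
- bit_d: The widest of four loose steel core drill bits, told apart by barrel diameter: 64 mm. Stands upright, crown (ring of dark segments) down: round barrel 45 mm tall, on it a coaxial round hub, 22 mm across, 30 mm tall (75 mm in all), the same on all four, to grip from above. Under 0.6 kg. Origin: centre of the underside; z up its axis.
- pad_1: One of four identical fixed black rubber pads, 66 mm across, 3 mm thick, white centre dot, in a row at 80 mm pitch on a fixed aluminium carrier bar (360 x 76 x 10 mm). Number 1 of 4 along the row (pad_1 and pad_4 are the ends). Origin: centre of the pad's underside, 10 mm above the bench, so its top is at 13 mm; +y runs along the row from pad_1 to pad_4.
- pad_2: One of four identical fixed black rubber pads, 66 mm across, 3 mm thick, white centre dot, in a row at 80 mm pitch on a fixed aluminium carrier bar (360 x 76 x 10 mm). Number 2 of 4 along the row (pad_1 and pad_4 are the ends). Origin: centre of the pad's underside, 10 mm above the bench, so its top is at 13 mm; +y runs along the row from pad_1 to pad_4.
- pad_3: One of four identical fixed black rubber pads, 66 mm across, 3 mm thick, white centre dot, in a row at 80 mm pitch on a fixed aluminium carrier bar (360 x 76 x 10 mm). Number 3 of 4 along the row (pad_1 and pad_4 are the ends). Origin: centre of the pad's underside, 10 mm above the bench, so its top is at 13 mm; +y runs along the row from pad_1 to pad_4.
- pad_4: One of four identical fixed black rubber pads, 66 mm across, 3 mm thick, white centre dot, in a row at 80 mm pitch on a fixed aluminium carrier bar (360 x 76 x 10 mm). Number 4 of 4 along the row (pad_1 and pad_4 are the ends). Origin: centre of the pad's underside, 10 mm above the bench, so its top is at 13 mm; +y runs along the row from pad_1 to pad_4.
- stop: The datum stop: fixed upright dark steel block, 70 x 12 mm, 35 mm tall, across one end of the carrier bar, 50 mm beyond the end pad's centre (pad_1's or pad_4's end: it varies). The other end has only a low brass screw, 14 mm wide, 8 mm tall. Origin: centre of its underside, 10 mm above the bench.
- carton_green: Green carton with a white band round its sides, 90 x 70 mm, 45 mm tall, loose, packed, not part of the job, at the robot's right. Origin: centre of the underside.

How it is judged:
By the outcome, as a careful person would: the job done as asked, in the order asked, and still so for the second after the job is handed in, with the robot touching nothing.
It also fails if it takes over 88 s, if anything falls off the work surface, if the arm or the gripper's body presses on something with over 40 N, if the wrist force passes 120 N, or if a joint passes its speed limit or range.

## Robot

A 6-joint arm with a two-finger parallel gripper is mounted at the origin on the work surface. World frame = base frame: x ahead of the robot, y to its left, z up, the work surface at z = 0. Lengths are in mm, angles in degrees, forces in N, time in s.
With the tool pointing down it reaches from about 300 to 850 mm from the base axis. Payload 4.2 kg.
Tool frame: the origin (TCP) lies midway between the tips of the shut fingers; the grasp point (between the pads) lies 19 mm behind it; z points along the fingers, y is the line along which they close (so a half turn about z gives the same grasp; the last joint's range is limited). The gripper opens to 91 mm and grips with 3 to 60 N. Pads are 32 mm wide; open, the fingers measure 118 mm over their backs; the gripper's body (76 mm by 178 mm) begins 60 mm behind the grasp point.
Start: joints at [72.938, 18.312, 89.639, -0, 72.044, -1.146], TCP at [157.691, 552.974, 183.376] pointing down, gripper open.
Joint ranges: [-177.97, 177.97], [-48.28, 115.42], [12.27, 149.76], [-77.06, 257.06], [2.81, 150.46], [-146.56, 146.56]. Speed limits (degrees/s): [147.25, 147.25, 180, 180, 180, 180].

## Interface

Orientations are given as [roll, pitch, yaw] about the fixed x, y, z axes, in that order (R = Rz(yaw) Ry(pitch) Rx(roll)).
In Python, from workcell import state, grab_frame, camera_model, job_done gives the robot as it stands.
- The arm moves only by the tool move_tool, called after "Emit:" as name(argument=value, ...), one argument or row to a line, values as JSON. Schema: {"type":"object","properties":{"ticks":{"type":"array","items":{"type":"object","properties":{"x":{"type":"number"},"y":{"type":"number"},"z":{"type":"number"},"drx":{"type":"number"},"dry":{"type":"number"},"drz":{"type":"number"}},"additionalProperties":false},"minItems":1,"maxItems":8},"jaw":{"type":"number"},"clamp_n":{"type":"number"},"only":{"type":"string"},"quiet":{"type":"boolean"},"lines":{"type":"string"}},"required":["ticks"],"additionalProperties":false}. ticks is a list of rows, 1 to 8 of them, each an object with the fields x, y, z (the shift in shares of the most that a row can go, 1 being 50 mm), drx, dry, drz (a rotation vector in units of 4 degrees); a field left out counts as zero; each row shifts and turns the commanded pose from where the row before left it, along the tool's axes as they then stand; what a row does not reach is not made up. A row lasts 1/10 s, in which the tool goes at most 50 mm and 8.59 degrees, less where a joint would pass 70% of its speed; a pose out of reach is approached as far as the arm can. jaw is the finger opening in mm, set as the call begins (left out keeps the last). The fingers move at their own pace and stop on an object; clamp_n is the grip in N (left out, the last holds). Time passes only in rows, so rows that do not move let the fingers close. The tool returns the time, the measured TCP pose, the force, the opening and the grip force at its end. only (a regular expression) keeps the lines of the reply that match it, lines (a string "A,B") keeps lines A to B, and quiet returns only ok. Input that does not fit is refused with a message, and nothing moves.
- state(): the state, without advancing time (a new reading comes with each control period).
- grab_frame(name): name is "scene" or "top"; returns the picture (384x512x3 uint8, blue, green, red); there is no depth.
- camera_model(name): a dict with "fx", "fy", "cx", "cy" (pixels), "T" (4x4, takes a point from camera to world coordinates). Camera axes: x right, y up, looking along -z (the intrinsics and any distortion apply to the point x, -y, -z); pixel columns grow to the right and rows downward; lengths in mm; the calibration is good to about 2 mm. A picture is of the moment at which its call begins. camera_model takes no time and is no camera call.
- job_done(): hands the job in; it is judged then, once.
The state is a dict: "time_s": time; "qpos": joint angles; "qvel": joint speeds; "effort": joint torques, N m; "ee_pos": TCP position; "ee_rot": TCP orientation; "force": force on the tool from outside, world axes, zero at the start; "torque": the same for the moment, N m; "gripper_width": finger opening in mm; "gripper_force": force on a finger pad.
Only numpy, scipy, OpenCV 4.12 (cv2) and the standard library are available. Lean on these libraries where they do the work, as an engineer would, in place of code of your own. Each camera call takes 0.05 s, during which the arm holds its last target. There are 200 camera calls.

## Working session

There is one attempt and no reset: what is moved stays moved. The work goes in short steps, Python scripts to look and compute and a tool call to move; the robot and the scene stay as the last step left them, time stands still between calls to the robot, and variables do not carry over. Pictures are saved under pics/ and viewed, at most 14 in all, crops included, and the job is handed in when it is done.

```bash
mkdir -p pics; python3 - <<'E'
from workcell import state, grab_frame, camera_model
import cv2,numpy as np
for n in("scene","top"):
    f=grab_frame(n); cv2.imwrite(f"pics/{n}0.png",f); m=camera_model(n); print(n,{k:(np.round(v,3).tolist() if k=="T" else v) for k,v in m.items()})
s=state(); print(s["time_s"],s["ee_pos"],s["ee_rot"],s["gripper_width"])
E
```

```text
scene {'fx': 404.88744195459736, 'fy': 404.88744195459736, 'cx': 250.8618884993739, 'cy': 196.33159307665167, 'T': [[-0.634, -0.612, 0.472, 989.756], [0.773, -0.504, 0.385, 239.958], [0.003, 0.609, 0.793, 731.961], [0.0, 0.0, 0.0, 1.0]]}
top {'fx': 371.91041222245843, 'fy': 371.91041222245843, 'cx': 259.3975302221078, 'cy': 195.25349711631958, 'T': [[0.079, 0.976, -0.203, 375.221], [-0.997, 0.077, -0.015, -90.26], [0.001, 0.203, 0.979, 885.763], [0.0, 0.0, 0.0, 1.0]]}
0.1 [157.56656748 552.47978447 182.64119972] [-1.79912873e+02  2.36542079e-04  1.64082502e+02] 91.1340741605218
```

View pics/scene0.png

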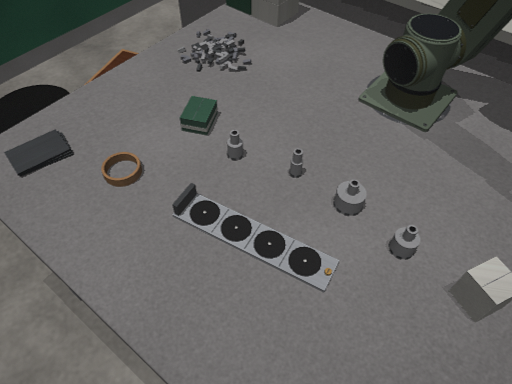

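View pics/top0.png

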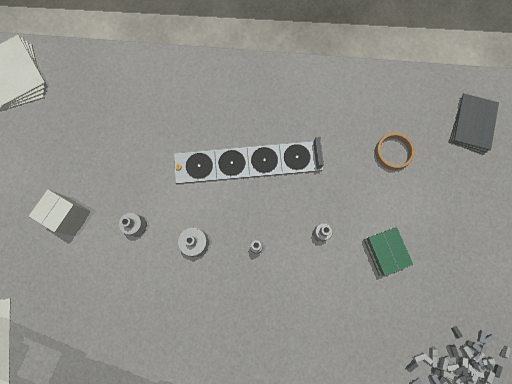

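The top view shows the bits at about (132,224), (192,242) widest, (256,246) smallest and (323,232). The pads are at (199,166), (232,162), (264,160) and (297,157), with the stop at (318,153) on the −y end. Next I'll zoom in.

```bash
python3 - <<'E'
import cv2,numpy as np
t=cv2.imread("pics/top0.png");s=cv2.imread("pics/scene0.png")
c=[(132,224),(192,242),(256,246),(323,232)]
d=[(405,240),(350,195),(297,162),(235,145)]
f=lambda im,p:cv2.resize(im[p[1]-25:p[1]+25,p[0]-25:p[0]+25],(200,200),interpolation=cv2.INTER_CUBIC)
o=np.vstack([np.hstack([f(t,p) for p in c]),np.hstack([f(s,p) for p in d])])
cv2.imwrite("pics/z0.png",o)
E
```

```text
(no output)
```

View pics/z0.png

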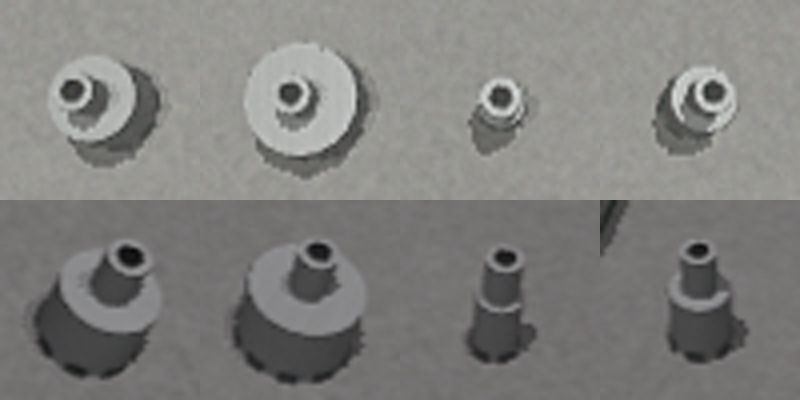

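The holes in the hub tops show up clearly in both views. The widest is the second from the left, the smallest the third. The far left one is about 50 mm and the right one about 38 mm. I'll measure hub holes, barrel sizes and pads next.

```bash
cat > h.py <<'E'
import cv2,numpy as np
from workcell import state, grab_frame, camera_model
def ray(n,u,v):
    m=camera_model(n);T=np.array(m["T"])
    d=T[:3,:3]@np.array([(u-m["cx"])/m["fx"],-(v-m["cy"])/m["fy"],-1.]);return T[:3,3],d/np.linalg.norm(d)
def plane(n,p,z):
    o,d=ray(n,*p);return o+d*(z-o[2])/d[2]
def tri(p,q):
    o1,d1=ray("top",*p);o2,d2=ray("scene",*q)
    A=np.stack([d1,-d2],1);s=np.linalg.lstsq(A,o2-o1,rcond=None)[0]
    a=o1+d1*s[0];b=o2+d2*s[1];return (a+b)/2,np.linalg.norm(a-b)
def dark(im,p,r=4,k=8):
    """sub-pixel centroid of the dark hole near p"""
    x,y=map(int,p);g=cv2.cvtColor(im,cv2.COLOR_BGR2GRAY)[y-r:y+r+1,x-r:x+r+1]
    g=cv2.resize(g,None,fx=k,fy=k,interpolation=cv2.INTER_CUBIC).astype(np.uint8)
    t=(int(g.min())+int(np.percentile(g,85)))/2
    _,l,st,c=cv2.connectedComponentsWithStats((g<t).astype(np.uint8))
    ctr=l.shape[0]//2; best=min((i for i in range(1,len(st)) if st[i,4]>20),key=lambda i:np.hypot(*(c[i]-ctr)))
    return (c[best]+.5)/k-.5+[x-r,y-r], st[best,4]/k/k
def pads(im):
    g=cv2.cvtColor(im,cv2.COLOR_BGR2GRAY);b=(g<60).astype(np.uint8);out=[]
    for c in cv2.findContours(b,cv2.RETR_EXTERNAL,cv2.CHAIN_APPROX_NONE)[0]:
        if len(c)>20:
            e=cv2.fitEllipse(c);A=cv2.contourArea(c);E=np.pi/4*e[1][0]*e[1][1]
            if 300<A<1500 and abs(A/E-1)<.15 and e[1][0]/e[1][1]>.6: out.append(e)
    return sorted(out,key=lambda e:e[0][0])
E
python3 - <<'E'
from h import *
t=cv2.imread("pics/top0.png");s=cv2.imread("pics/scene0.png")
T=[(125,222),(189,240),(256,245),(326,230)];S=[(412,230),(354,183),(298,151),(234,132)]
for p,q in zip(T,S):
    a,A=dark(t,p);b,B=dark(s,q)
    print(a.round(1),A,b.round(1),B,plane("top",a,75).round(1),plane("scene",b,75).round(1),*[np.round(x,1) for x in tri(a,b)])
for n,im in("top",t),("scene",s):
    for e in pads(im): print(n,np.round(e[0],1),np.round(e[1],1),plane(n,e[0],13).round(1))
# barrel shoulder diameters in top, bright mask
g=cv2.cvtColor(t,cv2.COLOR_BGR2GRAY)
for p in [(131,224),(192,242),(256,246),(323,232)]:
    x,y=p;k=cv2.connectedComponentsWithStats((g[y-22:y+22,x-22:x+22]>175).astype(np.uint8))
    i=1+np.argmax(k[2][1:,4]);print(p,k[2][i])
E
```

```text
[124.6 221.2] 24.234375 [412.1 228.7] 24.484375 [461.9 212.3  75. ] [461.4 211.6  75. ] [461.9 211.8  75.7] 0.5
[189.1 239.9] 23.734375 [354.4 182.5] 19.296875 [432.3  66.5  75. ] [431.7  66.1  75. ] [432.3  66.3  75.7] 0.0
[255.7 244.8] 23.953125 [297.9 151. ] 15.609375 [433.1 -78.7  75. ] [432.4 -78.5  75. ] [433.  -78.5  75.5] 0.5
[326.  229.5] 23.296875 [234.1 132.2] 13.125 [ 478.3 -229.    75. ] [ 477.5 -228.2   75. ] [ 478.  -228.5   75.4] 1.1
scene [204.5 212.5] [23.3 28.8] [ 659.6 -158.4   13. ]
scene [235.9 227.7] [25.  29.4] [646.2 -80.1  13. ]
scene [269.2 243.8] [26.3 30.3] [632.8  -1.6  13. ]
scene [304.4 261. ] [27.7 31.6] [619.3  76.9  13. ]
(131, 224) [ 11  11  20  20 158]
(192, 242) [  8   8  28  28 468]
(256, 246) [17 17 10  9 38]
(323, 232) [ 15  14  16  16 103]
```

Both views agree to 1 mm, the hub height comes out at 75.5 and the pad pitch at 79.6. Time to move: turn to yaw 180 so the tool axes become (−x, +y, −z), then head for bit c.

The rows are not in the units I measure in: shifts go in shares of 50 mm and turns go in units of 4 degrees. I convert before sending: -31 mm is -0.62, -28 mm is -0.56, -7.92 degrees is -1.98.

Emit:
move_tool(
  ticks=[
    {"drz":-1},
    {"drz":-1.98},
    {"drz":-1},
    {"x":-0.24,"y":-0.28},
    {"x":-0.48,"y":-0.54},
    {"x":-0.56,"y":-0.62},
    {"x":-0.56,"y":-0.62},
    {"x":-0.56,"y":-0.62},
  ],
  jaw=50,
  clamp_n=20,
)

```text
time_s: 0.9
ee_pos: [278.7, 416.6, 183.1]
ee_rot: [-180.0, 0.0, 179.9]
force: [0.1, 0.2, -0.7]
gripper_width: 50.0
gripper_force: 0.0
```

```bash
python3 - <<'E'
from h import *
t=cv2.imread("pics/top0.png");g=cv2.cvtColor(t,cv2.COLOR_BGR2GRAY)
for p in[(199,166),(232,162),(264,160),(297,157)]:
    a,A=dark(255-t,p,r=3);print(a.round(1),A,plane("top",a,13).round(1))
E
```

```text
[198.6 165.1] 4.90625 [619.   76.7  13. ]
[231.3 162.2] 4.375 [632.7  -2.3  13. ]
[264.1 159.4] 4.234375 [646.2 -81.5  13. ]
[296.6 156.3] 4.578125 [ 660.2 -160.3   13. ]
```

Emit:
move_tool(
  ticks=[
    {"x":-0.56,"y":-0.64},
    {"x":-0.56,"y":-0.64},
    {"x":-0.56,"y":-0.64},
    {"x":-0.56,"y":-0.64},
    {"x":-0.56,"y":-0.64},
    {"x":-0.56,"y":-0.6},
    {"x":-0.32,"y":-0.34},
    {},
  ],
)

```text
time_s: 1.7
ee_pos: [463.1, 208.9, 183.0]
ee_rot: [-179.9, 0.0, 179.7]
force: [0.1, 0.8, 0.0]
gripper_width: 49.9
gripper_force: 0.0
```

Emit:
move_tool(
  ticks=[
    {},
    {},
    {},
  ],
)

```text
time_s: 2.0
ee_pos: [460.9, 212.6, 183.4]
ee_rot: [180.0, -0.0, -179.9]
force: [1.2, 0.6, -0.0]
gripper_width: 50.1
gripper_force: 0.0
```

Emit:
move_tool(
  ticks=[
    {"x":-0.02,"y":-0.012,"z":0.3},
    {"z":0.6},
    {"z":0.6},
    {"z":0.5},
    {"z":0.36},
    {"z":0.16},
    {},
    {},
  ],
)

```text
time_s: 2.8
ee_pos: [463.2, 212.0, 58.1]
ee_rot: [180.0, 0.1, -180.0]
force: [-0.1, -0.4, 0.5]
gripper_width: 50.2
gripper_force: 0.0
```

```bash
python3 - <<'E'
from h import *
f=grab_frame("scene");t=grab_frame("top");print(state()["ee_pos"])
g=lambda im,x,y:cv2.resize(im[y-50:y+40,x-45:x+45],(400,400),interpolation=cv2.INTER_CUBIC)
cv2.imwrite("pics/g1.png",np.hstack([g(f,405,235),g(t,130,222)]))
E
```

```text
[463.50134286 211.937279    58.48304593]
```

View pics/g1.png

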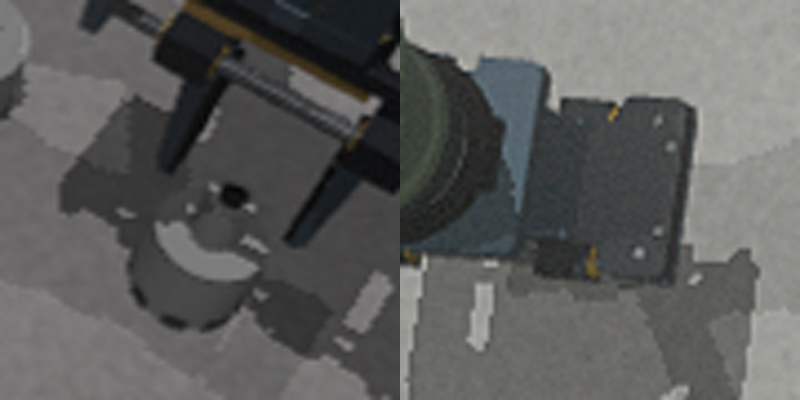

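The hub sits between the fingers in both views. I'll go down the last 9 mm, close and lift.

Emit:
move_tool(
  ticks=[
    {"x":0.02,"z":0.1},
    {"z":0.08},
    {},
    {},
    {},
  ],
)

```text
time_s: 3.4
ee_pos: [461.8, 211.4, 48.4]
ee_rot: [180.0, 0.0, 180.0]
force: [0.2, -0.3, 0.7]
gripper_width: 50.1
gripper_force: 0.0
```

Emit:
move_tool(
  ticks=[
    {},
    {},
    {},
    {},
    {},
    {},
  ],
  jaw=10,
  clamp_n=25,
)

```text
time_s: 4.0
ee_pos: [461.7, 211.4, 48.4]
ee_rot: [180.0, 0.0, -180.0]
force: [0.5, 0.6, -1.0]
gripper_width: 10.0
gripper_force: 0.0
```

The fingers closed to 10 mm, so they missed the hub. I'll take a look before anything moves.

```bash
python3 - <<'E'
from h import *
f=grab_frame("scene");t=grab_frame("top");print(state()["ee_pos"],state()["gripper_width"])
g=lambda im,x,y:cv2.resize(im[y-50:y+40,x-45:x+45],(400,400),interpolation=cv2.INTER_CUBIC)
cv2.imwrite("pics/g2.png",np.hstack([g(f,405,235),g(t,130,222)]))
E
```

```text
[461.70123726 211.40936799  48.36748446] 9.857963765349428
```

View pics/g2.png

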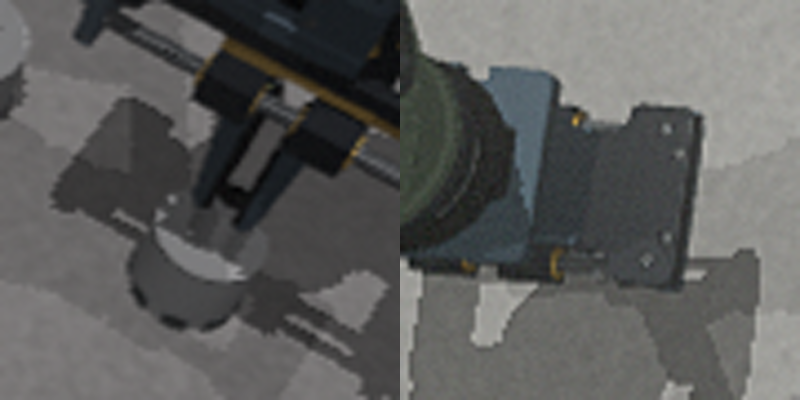

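```bash
python3 - <<'E'
from h import *
def proj(n,P):
    m=camera_model(n);T=np.array(m["T"]);c=T[:3,:3].T@(np.array(P)-T[:3,3]);return np.round([m["cx"]+m["fx"]*c[0]/-c[2],m["cy"]-m["fy"]*c[1]/-c[2]],1)
for x in(446,462,478):
  print("before",x,proj("scene",(x,237,58)),proj("scene",(x,187,58)),"now",proj("scene",(x,216,48)),proj("scene",(x,206,48)))
f=grab_frame("scene")
im=cv2.resize(f[205:265,375:455],(800,600),interpolation=cv2.INTER_CUBIC);cv2.imwrite("pics/g3.png",cv2.convertScaleAbs(im,alpha=1.8))
E
```

```text
before 446 [424.9 235.2] [401.5 221.7] now [413.3 232.2] [408.7 229.5]
before 462 [421.4 240.6] [397.8 226.9] now [409.7 237.5] [405.1 234.7]
before 478 [417.7 246.2] [394.1 232.2] now [406.1 242.9] [401.4 240.1]
```

View pics/g3.png

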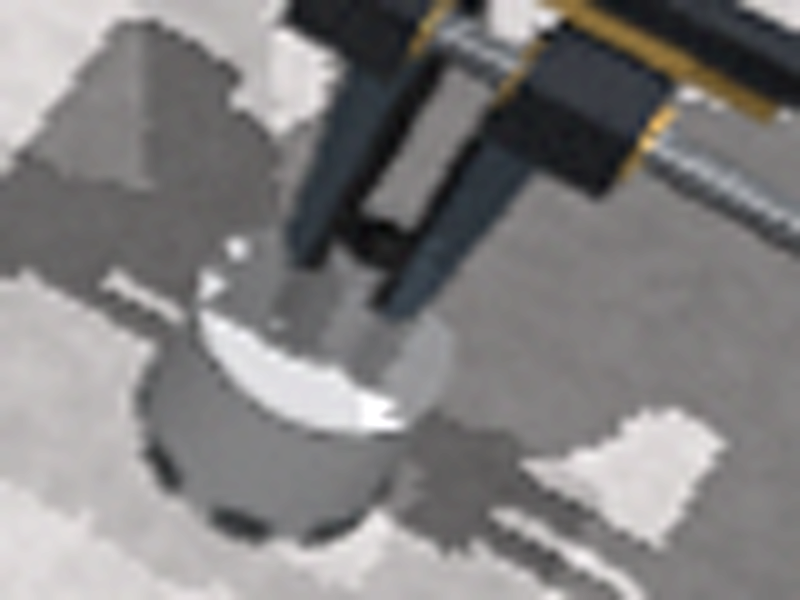

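The fingertips are straddling the axis but sit just above the hub top: the light gap between their shadows falls on the hub and the hole is visible. So the true tip height is about 28–30 mm above the reported one. The sideways position looks right. I'll reopen, go down in stages and watch the force.

Emit:
move_tool(
  ticks=[
    {},
    {},
    {},
    {},
  ],
  jaw=50,
  clamp_n=25,
)

```text
time_s: 4.55
ee_pos: [461.7, 211.4, 48.4]
ee_rot: [180.0, 0.0, -180.0]
force: [0.3, 0.4, 0.7]
gripper_width: 39.3
gripper_force: 0.0
```

Emit:
move_tool(
  ticks=[
    {"z":0.06},
    {"z":0.06},
    {"z":0.06},
    {"z":0.06},
    {},
    {},
  ],
)

```text
time_s: 5.15
ee_pos: [461.7, 211.4, 36.2]
ee_rot: [180.0, -0.0, -180.0]
force: [-0.7, 0.5, 0.0]
gripper_width: 50.2
gripper_force: 0.0
```

```bash
python3 - <<'E'
from h import *
f=grab_frame("scene")
im=cv2.resize(f[205:265,375:455],(800,600),interpolation=cv2.INTER_CUBIC);cv2.imwrite("pics/g4.png",cv2.convertScaleAbs(im,alpha=1.8))
E
```

```text
(no output)
```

View pics/g4.png

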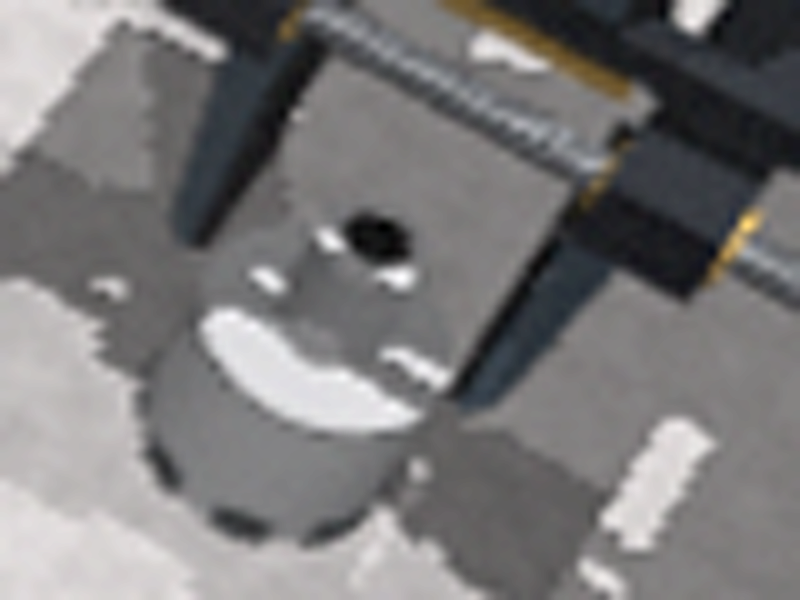

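Now the tips reach about z 66 and lie evenly either side of the hub, with the midpoint at about (408,237), which fits a 30 mm height offset. I'll go down 14 more and grip.

Converted, 4 mm is 0.08, 3 mm is 0.06.

Emit:
move_tool(
  ticks=[
    {"z":0.08},
    {"z":0.08},
    {"z":0.06},
    {"z":0.06},
    {},
    {},
  ],
)

```text
time_s: 5.8
ee_pos: [461.7, 211.4, 22.2]
ee_rot: [180.0, -0.0, -180.0]
force: [-0.6, 1.0, 0.2]
gripper_width: 50.1
gripper_force: 0.0
```

Emit:
move_tool(
  ticks=[
    {},
    {},
    {},
    {},
    {},
  ],
  jaw=10,
  clamp_n=25,
)

```text
time_s: 6.3
ee_pos: [461.8, 211.4, 22.5]
ee_rot: [180.0, 0.0, -180.0]
force: [0.1, 0.3, 0.2]
gripper_width: 21.3
gripper_force: 25.0
```

Gripped: opening 21.3 at 25 N. Lifting.

Converted, -22 mm is -0.44, -20 mm is -0.4.

Emit:
move_tool(
  ticks=[
    {"z":-0.16},
    {"z":-0.32},
    {"z":-0.44},
    {"z":-0.44},
    {"z":-0.4},
    {"z":-0.28},
    {"z":-0.16},
    {},
  ],
)

```text
time_s: 7.1
ee_pos: [462.1, 211.5, 133.2]
ee_rot: [180.0, 0.1, -180.0]
force: [0.1, -1.1, -3.8]
gripper_width: 21.4
gripper_force: 25.0
```

Emit:
move_tool(
  ticks=[
    {"x":-0.16,"y":-0.2},
    {"x":-0.32,"y":-0.4},
    {"x":-0.38,"y":-0.48},
    {"x":-0.38,"y":-0.48},
    {"x":-0.38,"y":-0.48},
    {"x":-0.38,"y":-0.48},
    {"x":-0.38,"y":-0.48},
    {"x":-0.38,"y":-0.48},
  ],
)

```text
time_s: 7.9
ee_pos: [599.9, 35.2, 130.7]
ee_rot: [-180.0, -0.2, 180.0]
force: [0.4, 0.4, -3.7]
gripper_width: 21.1
gripper_force: 25.0
```

Emit:
move_tool(
  ticks=[
    {"x":-0.32,"y":-0.4},
    {"x":-0.24,"y":-0.26},
    {"x":-0.1,"y":-0.12},
    {},
    {},
    {},
    {},
  ],
)

```text
time_s: 8.6
ee_pos: [632.2, -0.7, 132.6]
ee_rot: [180.0, -0.0, -179.9]
force: [1.5, 0.4, -3.6]
gripper_width: 21.0
gripper_force: 25.0
```

```bash
python3 - <<'E'
from h import *
f=grab_frame("scene");t=grab_frame("top");print(state()["ee_pos"])
cv2.imwrite("pics/g5.png",np.hstack([cv2.resize(f[150:300,200:350],(400,400),interpolation=cv2.INTER_CUBIC),cv2.resize(t[100:260,100:260],(400,400))]))
E
```

```text
[632.4287069   -0.94759795 132.5980291 ]
```

View pics/g5.png

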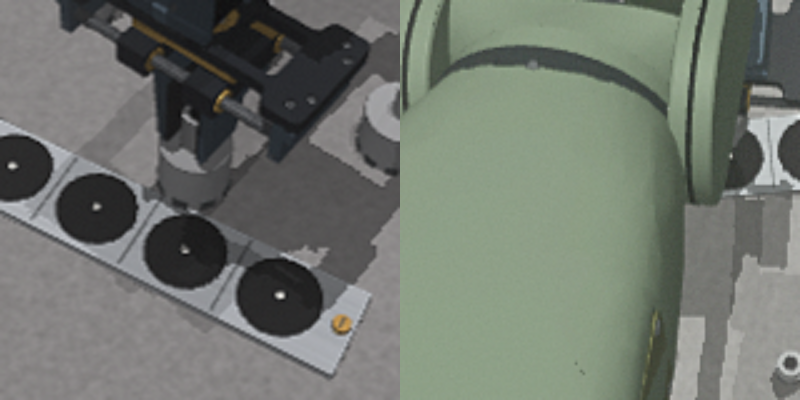

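Bit c is held upright near its pad (weight 3.7 N, scene about (273,215)). I'll correct by 1 mm and lower to about 5 mm above the pad.

Converted, 22 mm is 0.44, -1 mm is -0.02.

Emit:
move_tool(
  ticks=[
    {"x":-0.008,"y":-0.02,"z":0.2},
    {"z":0.4},
    {"z":0.44},
    {"z":0.4},
    {"z":0.24},
    {"z":0.16},
    {},
    {},
  ],
)

```text
time_s: 9.5
ee_pos: [633.8, -2.6, 41.0]
ee_rot: [180.0, 0.1, -180.0]
force: [-0.4, 0.1, -3.4]
gripper_width: 21.3
gripper_force: 25.0
```

Emit:
move_tool(
  ticks=[
    {"z":0.02},
    {"z":0.02},
    {"z":0.02},
    {"z":0.01},
    {},
  ],
)

```text
time_s: 10.0
ee_pos: [633.1, -2.6, 36.9]
ee_rot: [180.0, 0.0, -180.0]
force: [0.3, -1.1, -3.3]
gripper_width: 21.4
gripper_force: 25.0
```

Converted, 0.5 mm is 0.01.

Emit:
move_tool(
  ticks=[
    {"z":0.01},
    {},
    {},
  ],
)

```text
time_s: 10.3
ee_pos: [633.1, -2.6, 36.3]
ee_rot: [180.0, -0.0, -180.0]
force: [1.1, -0.1, -4.0]
gripper_width: 21.1
gripper_force: 25.0
```

Converted, 0.7 mm is 0.014, 0.4 mm is 0.008.

Emit:
move_tool(
  ticks=[
    {"x":0.008,"y":0.014,"z":0.006},
    {"z":0.006},
    {},
    {},
  ],
)

```text
time_s: 10.7
ee_pos: [632.7, -1.9, 35.7]
ee_rot: [180.0, 0.0, -180.0]
force: [0.5, -0.3, -3.4]
gripper_width: 21.7
gripper_force: 25.0
```

Emit:
move_tool(
  ticks=[
    {"z":0.006},
    {"z":0.006},
    {},
  ],
)

```text
time_s: 11.0
ee_pos: [632.8, -1.9, 35.5]
ee_rot: [180.0, 0.0, -180.0]
force: [-1.4, -1.0, -1.0]
gripper_width: 21.6
gripper_force: 25.0
```

Contact at 35.5: the load went from −3.6 to −1.0 N, which fits the predicted 35.4. Now release, rise and check.

Emit:
move_tool(
  ticks=[
    {},
    {},
    {},
    {},
    {},
  ],
  jaw=50,
  clamp_n=25,
)

```text
time_s: 11.5
ee_pos: [632.8, -1.9, 35.2]
ee_rot: [180.0, 0.0, -180.0]
force: [-0.4, 0.3, -0.4]
gripper_width: 50.2
gripper_force: 0.0
```

Emit:
move_tool(
  ticks=[
    {"z":-0.08},
    {"z":-0.24},
    {"z":-0.4},
    {"z":-0.4},
    {"z":-0.28},
    {"x":0.16,"y":0.06,"z":-0.12},
    {"x":0.36,"y":0.12},
    {"x":0.56,"y":0.2},
  ],
)

```text
time_s: 12.3
ee_pos: [578.4, 17.1, 111.0]
ee_rot: [180.0, 0.0, 180.0]
force: [-1.0, 0.7, 0.8]
gripper_width: 50.1
gripper_force: 0.0
```

Emit:
move_tool(
  ticks=[
    {"x":0.56,"y":0.2},
    {"x":0.56,"y":0.2},
    {"x":0.56,"y":0.2},
    {"x":0.56,"y":0.18},
    {"x":0.44,"y":0.14},
    {"x":0.18,"y":0.04},
    {"x":0.07,"y":0.024},
    {},
  ],
)

```text
time_s: 13.1
ee_pos: [432.6, 66.3, 111.3]
ee_rot: [180.0, 0.0, -180.0]
force: [-0.8, -0.5, -0.1]
gripper_width: 49.8
gripper_force: 0.0
```

Emit:
move_tool(
  ticks=[
    {},
    {},
  ],
)

```text
time_s: 13.3
ee_pos: [433.1, 66.1, 111.1]
ee_rot: [180.0, 0.0, 180.0]
force: [0.2, -0.3, 0.1]
gripper_width: 50.0
gripper_force: 0.0
```

```bash
python3 - <<'E'
from h import *
f=grab_frame("scene");cv2.imwrite("pics/s6.png",f);print(state()["ee_pos"])
for p in[(278,228),(354,182),(298,151),(234,132)]:
    a,A=dark(f,p,r=6);print(a.round(1),A,plane("scene",a,75).round(1),plane("scene",a,88).round(1))
cv2.imwrite("pics/g6.png",np.hstack([cv2.resize(f[200:270,240:310],(400,400),interpolation=cv2.INTER_CUBIC),cv2.resize(f[140:240,310:410],(400,400))]))
E
```

```text
[433.00192529  66.12711548 111.03862095]
[274.  230.9] 31.125 [634.9   8.8  75. ] [641.9  13.4  88. ]
[354.6 182.2] 22.109375 [430.6  66.1  75. ] [441.7  69.6  88. ]
[297.9 151. ] 14.6875 [432.4 -78.5  75. ] [443.4 -72.2  88. ]
[234.1 132.1] 12.28125 [ 477.4 -228.2   75. ] [ 487.5 -218.9   88. ]
```

View pics/g6.png

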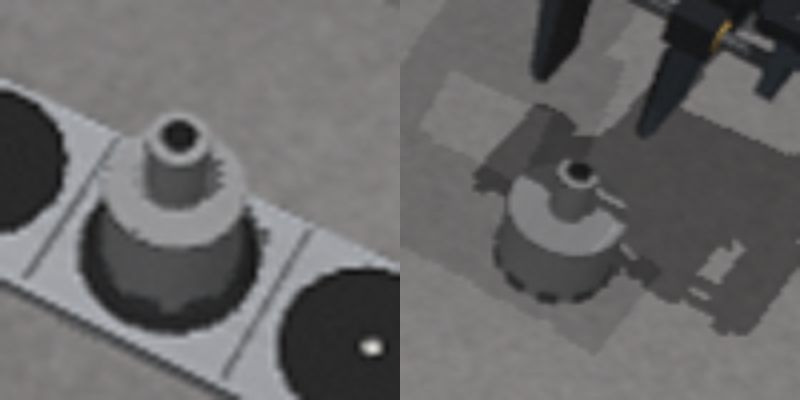

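Bit c stands upright and well centred on its pad, with its hub hole at about (271,223). The open fingers are above bit d. Going down to the same grip height.

Emit:
move_tool(
  ticks=[
    {"x":0.016,"y":0.004,"z":0.24},
    {"z":0.44},
    {"z":0.44},
    {"z":0.32},
    {"z":0.2},
    {"z":0.14},
    {},
    {},
  ],
)

```text
time_s: 14.15
ee_pos: [432.0, 66.5, 22.5]
ee_rot: [180.0, 0.0, -180.0]
force: [-0.3, -0.2, -0.4]
gripper_width: 50.3
gripper_force: 0.0
```

Emit:
move_tool(
  ticks=[
    {},
    {},
    {},
    {},
    {},
  ],
  jaw=10,
  clamp_n=25,
)

```text
time_s: 14.65
ee_pos: [431.6, 66.1, 22.4]
ee_rot: [-180.0, 0.0, -180.0]
force: [0.4, -3.0, 2.3]
gripper_width: 21.3
gripper_force: 25.0
```

```bash
python3 - <<'E'
from h import *
f=cv2.imread("pics/s6.png");a,A=dark(f,(271,223));print(a,A,plane("scene",a,88))
E
```

```text
[270.92397023 223.35414161] 25.984375 [632.12459305  -1.5519794   88.        ]
```

Bit c measures (632.1, −1.6), within 1 mm of its pad centre. Now lift d and carry it.

Emit:
move_tool(
  ticks=[
    {"z":-0.16},
    {"z":-0.32},
    {"z":-0.44},
    {"z":-0.44},
    {"z":-0.4},
    {"z":-0.28},
    {"z":-0.16},
    {},
  ],
)

```text
time_s: 15.45
ee_pos: [431.5, 66.7, 132.7]
ee_rot: [180.0, 0.1, -180.0]
force: [0.8, 0.5, -5.9]
gripper_width: 21.4
gripper_force: 25.0
```

Emit:
move_tool(
  ticks=[
    {"x":-0.16},
    {"x":-0.32,"y":0.02},
    {"x":-0.48,"y":0.04},
    {"x":-0.48,"y":0.04},
    {"x":-0.48,"y":0.04},
    {"x":-0.48,"y":0.04},
    {"x":-0.48,"y":0.032},
    {"x":-0.4},
  ],
)

```text
time_s: 16.25
ee_pos: [596.6, 77.3, 130.1]
ee_rot: [180.0, -0.1, -180.0]
force: [0.0, -0.1, -5.1]
gripper_width: 21.4
gripper_force: 25.0
```

Emit:
move_tool(
  ticks=[
    {"x":-0.28},
    {"x":-0.14},
    {"x":-0.048},
    {},
    {},
    {},
    {},
  ],
)

```text
time_s: 16.95
ee_pos: [618.4, 77.1, 132.4]
ee_rot: [180.0, 0.0, -180.0]
force: [-0.0, -0.0, -5.3]
gripper_width: 21.5
gripper_force: 25.0
```

Emit:
move_tool(
  ticks=[
    {"z":0.2},
    {"z":0.4},
    {"z":0.44},
    {"z":0.4},
    {"z":0.24},
    {"z":0.16},
    {},
    {},
  ],
)

```text
time_s: 17.75
ee_pos: [619.5, 77.2, 40.8]
ee_rot: [180.0, 0.1, -180.0]
force: [-0.8, -0.1, -6.1]
gripper_width: 21.3
gripper_force: 25.0
```

Emit:
move_tool(
  ticks=[
    {},
    {},
    {},
  ],
)

```text
time_s: 18.05
ee_pos: [619.2, 77.1, 40.8]
ee_rot: [180.0, 0.1, -180.0]
force: [0.2, -0.3, -5.3]
gripper_width: 21.3
gripper_force: 25.0
```

Emit:
move_tool(
  ticks=[
    {"x":0.004,"y":-0.004,"z":0.03},
    {"z":0.03},
    {"z":0.02},
    {"z":0.01},
    {},
    {},
  ],
)

```text
time_s: 18.65
ee_pos: [618.7, 76.9, 35.6]
ee_rot: [180.0, 0.0, -180.0]
force: [-0.4, -0.3, -5.1]
gripper_width: 21.4
gripper_force: 25.0
```

Emit:
move_tool(
  ticks=[
    {"z":0.006},
    {"z":0.006},
    {"z":0.006},
    {},
    {},
  ],
)

```text
time_s: 19.15
ee_pos: [618.8, 76.8, 35.3]
ee_rot: [180.0, 0.0, -180.0]
force: [-2.0, -0.3, 0.1]
gripper_width: 21.4
gripper_force: 25.0
```

Contact (load gone). Release, rise and go to bit a.

Emit:
move_tool(
  ticks=[
    {},
    {},
    {},
    {},
    {},
  ],
  jaw=50,
  clamp_n=25,
)

```text
time_s: 19.65
ee_pos: [618.8, 77.0, 34.8]
ee_rot: [180.0, 0.0, -180.0]
force: [-0.2, 0.5, 0.5]
gripper_width: 50.1
gripper_force: 0.0
```

Emit:
move_tool(
  ticks=[
    {"z":-0.08},
    {"z":-0.24},
    {"z":-0.4},
    {"z":-0.4},
    {"z":-0.28},
    {"z":-0.12},
    {"x":0.16,"y":-0.14},
    {"x":0.36,"y":-0.3},
  ],
)

```text
time_s: 20.45
ee_pos: [592.5, 55.0, 110.3]
ee_rot: [180.0, 0.0, -179.9]
force: [-0.0, 0.2, -0.8]
gripper_width: 49.9
gripper_force: 0.0
```

Emit:
move_tool(
  ticks=[
    {"x":0.5,"y":-0.42},
    {"x":0.5,"y":-0.42},
    {"x":0.5,"y":-0.42},
    {"x":0.5,"y":-0.42},
    {"x":0.48,"y":-0.4},
    {"x":0.4,"y":-0.34},
    {"x":0.22,"y":-0.18},
    {"x":0.096,"y":-0.068},
  ],
)

```text
time_s: 21.25
ee_pos: [431.3, -79.1, 110.4]
ee_rot: [180.0, -0.1, 179.9]
force: [0.9, -0.3, 0.2]
gripper_width: 50.1
gripper_force: 0.0
```

Emit:
move_tool(
  ticks=[
    {},
    {},
    {},
  ],
)

```text
time_s: 21.55
ee_pos: [433.7, -78.1, 110.7]
ee_rot: [180.0, 0.0, -179.9]
force: [0.1, -0.2, -0.2]
gripper_width: 50.1
gripper_force: 0.0
```

```bash
python3 - <<'E'
from h import *
f=grab_frame("scene");cv2.imwrite("pics/s7.png",f)
for p in[(271,223),(305,239)]:
    a,A=dark(f,p,r=6);print(a.round(1),A,plane("scene",a,88).round(1))
E
```

```text
[270.9 223.3] 25.296875 [632.1  -1.6  88. ]
[308.8 241.1] 27.5 [618.8  76.6  88. ]
```

View pics/s7.png

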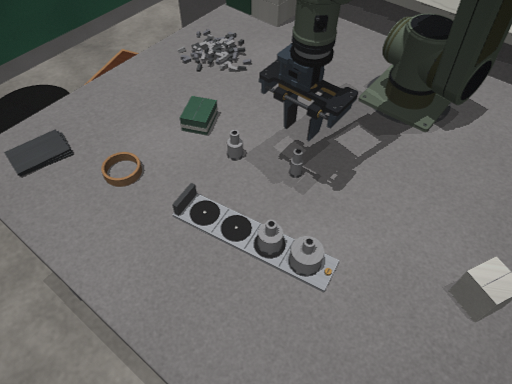

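Bits c (271,223) and d (309,241) stand upright on their pads, each within 1 mm of centre. The gripper is above bit a at (298,151).

Emit:
move_tool(
  ticks=[
    {"x":0.014,"y":-0.008,"z":0.24},
    {"z":0.44},
    {"z":0.44},
    {"z":0.32},
    {"z":0.2},
    {"z":0.128},
    {},
    {},
  ],
)

```text
time_s: 22.4
ee_pos: [432.7, -78.9, 22.7]
ee_rot: [-180.0, 0.1, -180.0]
force: [-0.1, -0.2, -0.6]
gripper_width: 50.0
gripper_force: 0.0
```

Emit:
move_tool(
  ticks=[
    {},
    {},
    {},
    {},
    {},
  ],
  jaw=10,
  clamp_n=25,
)

```text
time_s: 22.9
ee_pos: [432.3, -79.0, 22.6]
ee_rot: [-180.0, 0.0, -180.0]
force: [0.7, -0.7, 2.0]
gripper_width: 21.7
gripper_force: 25.0
```

Converted, -22 mm is -0.44, -8 mm is -0.16.

Emit:
move_tool(
  ticks=[
    {"z":-0.16},
    {"z":-0.32},
    {"z":-0.44},
    {"z":-0.44},
    {"z":-0.4},
    {"z":-0.28},
    {"z":-0.16},
    {},
  ],
)

```text
time_s: 23.7
ee_pos: [432.7, -79.0, 133.3]
ee_rot: [-180.0, 0.1, -180.0]
force: [-0.7, 0.5, -1.3]
gripper_width: 21.4
gripper_force: 25.0
```

Emit:
move_tool(
  ticks=[
    {"x":-0.18,"y":-0.06},
    {"x":-0.36,"y":-0.12},
    {"x":-0.52,"y":-0.186},
    {"x":-0.52,"y":-0.186},
    {"x":-0.52,"y":-0.186},
    {"x":-0.52,"y":-0.186},
    {"x":-0.52,"y":-0.186},
    {"x":-0.52,"y":-0.186},
  ],
)

```text
time_s: 24.5
ee_pos: [616.1, -144.2, 130.5]
ee_rot: [180.0, -0.1, 180.0]
force: [-0.1, -0.2, -0.8]
gripper_width: 21.4
gripper_force: 25.0
```

Emit:
move_tool(
  ticks=[
    {"x":-0.44,"y":-0.16},
    {"x":-0.26,"y":-0.092},
    {"x":-0.14,"y":-0.044},
    {"x":-0.04,"y":-0.012},
    {},
    {},
    {},
  ],
)

```text
time_s: 25.2
ee_pos: [658.6, -158.9, 132.5]
ee_rot: [180.0, -0.0, -180.0]
force: [-0.4, 1.1, -1.2]
gripper_width: 21.1
gripper_force: 25.0
```

Emit:
move_tool(
  ticks=[
    {"z":0.2},
    {"z":0.4},
    {"z":0.44},
    {"z":0.4},
    {"z":0.24},
    {"z":0.16},
    {},
    {},
  ],
)

```text
time_s: 26.0
ee_pos: [659.7, -159.2, 41.0]
ee_rot: [-180.0, 0.1, -180.0]
force: [0.4, -0.4, -0.9]
gripper_width: 21.6
gripper_force: 25.0
```

Emit:
move_tool(
  ticks=[
    {},
    {},
    {},
  ],
)

```text
time_s: 26.3
ee_pos: [659.5, -159.2, 41.0]
ee_rot: [-180.0, 0.1, -180.0]
force: [0.6, -0.2, -1.7]
gripper_width: 21.1
gripper_force: 25.0
```

Emit:
move_tool(
  ticks=[
    {"z":0.03},
    {"z":0.03},
    {"z":0.02},
    {"z":0.008},
    {},
    {},
  ],
)

```text
time_s: 26.9
ee_pos: [659.2, -159.1, 35.9]
ee_rot: [180.0, -0.0, -180.0]
force: [0.4, -0.6, -1.2]
gripper_width: 21.3
gripper_force: 25.0
```

Emit:
move_tool(
  ticks=[
    {"z":0.006},
    {"z":0.006},
    {"z":0.006},
    {},
    {},
  ],
)

```text
time_s: 27.4
ee_pos: [659.4, -159.1, 35.6]
ee_rot: [-180.0, 0.0, -180.0]
force: [-0.5, -0.2, 3.9]
gripper_width: 21.3
gripper_force: 25.0
```

Emit:
move_tool(
  ticks=[
    {},
    {},
    {},
    {},
    {},
  ],
  jaw=50,
  clamp_n=25,
)

```text
time_s: 27.9
ee_pos: [659.1, -159.1, 34.8]
ee_rot: [180.0, -0.0, -180.0]
force: [0.5, -1.3, 0.0]
gripper_width: 50.1
gripper_force: 0.0
```

Emit:
move_tool(
  ticks=[
    {"z":-0.08},
    {"z":-0.24},
    {"z":-0.4},
    {"z":-0.4},
    {"z":-0.28},
    {"z":-0.12},
    {"x":0.14,"y":-0.06},
    {"x":0.34,"y":-0.12},
  ],
)

```text
time_s: 28.7
ee_pos: [634.9, -167.9, 110.1]
ee_rot: [180.0, -0.0, -179.9]
force: [-0.6, 0.2, 0.7]
gripper_width: 50.1
gripper_force: 0.0
```

Emit:
move_tool(
  ticks=[
    {"x":0.5,"y":-0.192},
    {"x":0.5,"y":-0.192},
    {"x":0.5,"y":-0.192},
    {"x":0.5,"y":-0.192},
    {"x":0.5,"y":-0.192},
    {"x":0.36,"y":-0.14},
    {"x":0.2,"y":-0.08},
    {"x":0.088,"y":-0.03},
  ],
)

```text
time_s: 29.5
ee_pos: [476.4, -228.7, 110.5]
ee_rot: [180.0, -0.1, 179.9]
force: [0.8, -0.1, 0.1]
gripper_width: 50.0
gripper_force: 0.0
```

Emit:
move_tool(
  ticks=[
    {},
    {},
    {},
  ],
)

```text
time_s: 29.8
ee_pos: [478.5, -228.4, 110.9]
ee_rot: [180.0, 0.0, -180.0]
force: [0.7, -0.1, -0.1]
gripper_width: 50.3
gripper_force: 0.0
```

```bash
python3 - <<'E'
from h import *
f=grab_frame("scene");cv2.imwrite("pics/s8.png",f)
for p in[(205,191),(234,132)]:
    a,A=dark(f,p,r=6);print(a.round(1),A,plane("scene",a,88).round(1),plane("scene",a,75).round(1))
E
```

```text
[201.4 190.8] 20.1875 [ 659.  -158.7   88. ] [ 652.3 -166.7   75. ]
[234.4 131.8] 17.59375 [ 486.1 -219.2   88. ] [ 476.  -228.5   75. ]
```

View pics/s8.png

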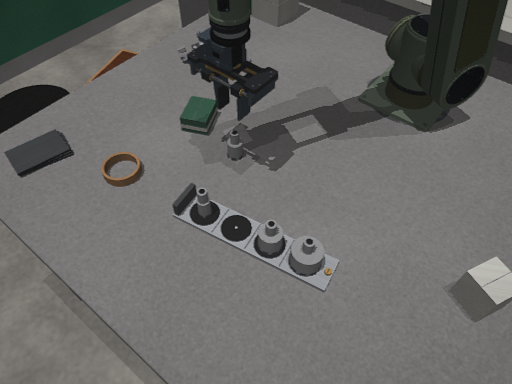

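Bit a stands beside the stop at (201,191), 1 mm from its pad centre. The gripper is above bit b at (234,132), clear of the carton.

Converted, 22 mm is 0.44, 16 mm is 0.32.

Emit:
move_tool(
  ticks=[
    {"x":0.012,"z":0.24},
    {"z":0.44},
    {"z":0.44},
    {"z":0.32},
    {"z":0.2},
    {"z":0.13},
    {},
    {},
  ],
)

```text
time_s: 30.65
ee_pos: [477.6, -228.8, 22.9]
ee_rot: [-180.0, 0.1, -180.0]
force: [-1.1, 0.2, 0.8]
gripper_width: 50.1
gripper_force: 0.0
```

Emit:
move_tool(
  ticks=[
    {},
    {},
    {},
    {},
    {},
  ],
  jaw=10,
  clamp_n=25,
)

```text
time_s: 31.15
ee_pos: [477.3, -228.9, 22.8]
ee_rot: [-180.0, 0.0, -180.0]
force: [0.1, -0.2, 1.4]
gripper_width: 21.1
gripper_force: 25.0
```

The rows are not in the units I measure in: shifts go in shares of 50 mm and turns go in units of 4 degrees. I convert before sending: -20 mm is -0.4, -22 mm is -0.44.

Emit:
move_tool(
  ticks=[
    {"z":-0.16},
    {"z":-0.32},
    {"z":-0.44},
    {"z":-0.44},
    {"z":-0.4},
    {"z":-0.28},
    {"z":-0.16},
    {},
  ],
)

```text
time_s: 31.95
ee_pos: [477.6, -228.8, 133.5]
ee_rot: [-180.0, 0.1, -180.0]
force: [0.7, 0.1, -2.6]
gripper_width: 21.3
gripper_force: 25.0
```

Emit:
move_tool(
  ticks=[
    {"x":-0.14,"y":0.12},
    {"x":-0.32,"y":0.28},
    {"x":-0.42,"y":0.37},
    {"x":-0.42,"y":0.37},
    {"x":-0.42,"y":0.37},
    {"x":-0.42,"y":0.37},
    {"x":-0.42,"y":0.37},
    {"x":-0.36,"y":0.32},
  ],
)

```text
time_s: 32.75
ee_pos: [623.8, -98.2, 130.9]
ee_rot: [179.9, -0.1, -180.0]
force: [-0.2, 0.1, -1.3]
gripper_width: 21.2
gripper_force: 25.0
```

Emit:
move_tool(
  ticks=[
    {"x":-0.24,"y":0.22},
    {"x":-0.15,"y":0.13},
    {"x":-0.06,"y":0.046},
    {},
    {},
    {},
    {},
  ],
)

```text
time_s: 33.45
ee_pos: [645.2, -80.9, 132.8]
ee_rot: [-180.0, 0.0, 180.0]
force: [0.1, -0.2, -3.1]
gripper_width: 21.2
gripper_force: 25.0
```

Emit:
move_tool(
  ticks=[
    {"z":0.2},
    {"z":0.4},
    {"z":0.44},
    {"z":0.4},
    {"z":0.24},
    {"z":0.16},
    {},
    {},
  ],
)

```text
time_s: 34.25
ee_pos: [646.2, -80.4, 41.1]
ee_rot: [-180.0, 0.1, -180.0]
force: [-0.6, -0.3, -2.7]
gripper_width: 21.2
gripper_force: 25.0
```

Emit:
move_tool(
  ticks=[
    {},
    {},
    {},
  ],
)

```text
time_s: 34.55
ee_pos: [646.0, -80.3, 41.2]
ee_rot: [-180.0, 0.1, -180.0]
force: [0.6, 0.2, -1.9]
gripper_width: 21.1
gripper_force: 25.0
```

Converted, 1.5 mm is 0.03, 1 mm is 0.02.

Emit:
move_tool(
  ticks=[
    {"y":-0.006,"z":0.03},
    {"z":0.03},
    {"z":0.02},
    {"z":0.008},
    {},
    {},
  ],
)

```text
time_s: 35.15
ee_pos: [645.6, -80.6, 36.1]
ee_rot: [180.0, -0.0, -180.0]
force: [-0.6, -0.4, -2.1]
gripper_width: 21.6
gripper_force: 25.0
```

Emit:
move_tool(
  ticks=[
    {"z":0.006},
    {"z":0.006},
    {"z":0.006},
    {},
    {},
  ],
)

```text
time_s: 35.65
ee_pos: [645.8, -80.6, 35.8]
ee_rot: [180.0, 0.0, -180.0]
force: [-0.4, 0.1, 3.2]
gripper_width: 21.2
gripper_force: 25.0
```

Contact. Release, rise and draw back for the final check.

Emit:
move_tool(
  ticks=[
    {},
    {},
    {},
    {},
    {},
  ],
  jaw=50,
  clamp_n=25,
)

```text
time_s: 36.15
ee_pos: [645.6, -80.6, 35.1]
ee_rot: [180.0, -0.0, -180.0]
force: [-0.7, -0.5, 0.3]
gripper_width: 49.6
gripper_force: 0.0
```

Emit:
move_tool(
  ticks=[
    {"z":-0.08},
    {"z":-0.24},
    {"z":-0.4},
    {"z":-0.4},
    {"z":-0.4},
    {"x":0.2,"z":-0.2},
    {"x":0.4},
    {"x":0.5},
  ],
)

```text
time_s: 36.95
ee_pos: [590.0, -80.6, 121.9]
ee_rot: [-180.0, 0.1, -180.0]
force: [-0.0, -0.0, 0.0]
gripper_width: 50.0
gripper_force: 0.0
```

Emit:
move_tool(
  ticks=[
    {"x":0.5},
    {"x":0.5},
    {"x":0.5},
    {"x":0.5},
    {"x":0.3},
    {},
    {},
    {},
  ],
)

```text
time_s: 37.75
ee_pos: [476.6, -80.7, 121.5]
ee_rot: [-180.0, 0.1, -180.0]
force: [-0.5, 0.6, 0.4]
gripper_width: 50.0
gripper_force: 0.0
```

```bash
python3 - <<'E'
from h import *
f=grab_frame("scene");cv2.imwrite("pics/s9.png",f)
for p in[(201,191),(235,207),(271,223),(309,241)]:
    a,A=dark(f,p,r=5);print(a.round(1),A,plane("scene",a,88).round(1))
print(np.abs(f.astype(int)-cv2.imread("pics/scene0.png"))[93:140,175:220].mean())
cv2.imwrite("pics/g9.png",cv2.resize(f[90:290,160:360],(600,600),interpolation=cv2.INTER_CUBIC))
E
```

```text
[201.4 190.8] 21.21875 [ 659.  -158.6   88. ]
[235.  206.6] 23.046875 [645.6 -80.4  88. ]
[270.9 223.4] 25.703125 [632.1  -1.6  88. ]
[309.1 241.1] 30.125 [618.5  77.   88. ]
7.020961386918834
```

View pics/g9.png

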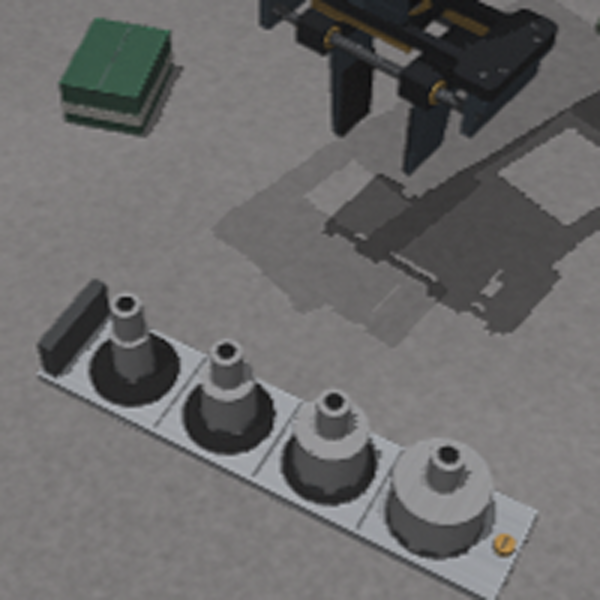

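All four bits stand upright and centred on their pads, smallest next to the stop, with crop positions (125,303), (227,350), (333,402) and (448,455). The carton is where it was and the gripper is clear.

```bash
python3 -c "from workcell import job_done; print(job_done())"
```

```text
the job is handed in; nothing more can be done
None
```

The job is handed in at about 38 s: all four core bits stand upright within about 1 mm of their pad centres, running from 28 mm next to the stop to 64 mm at the far end, and the carton was not touched.

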